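# Slide a carrier board into its notches and latch it

### The job

With a fingertip, push the wooden carrier board along the rails of the fixture towards the latch end until it drops into the locating notches and lies flush between the side guides. Then push the pin of the dark steel turn latch until the latch lies fully across the board, pointing straight back along the rails. Do not lift the carrier, do not touch the circuit board mounted on it, leave the tape, the cutters and the battery where they are, and take the hand away at the end.

Things in the scene. Friction and masses are not known exactly. Their poses are not given: they have to be found in the camera images.
- fixture: Fixed fixture, plywood base and aluminium rails. Origin on the bench; +x = sliding direction (about robot's left to right), +y about away from the robot. Base x -170 to 156 mm, y +-65. Rail strips each side, |y| 22-49, top z 26; channel floor between them z 12. Side guides |y| 51.5-61.5, top z 42. Rails open at -x; block at +x end (x 120-156, top z 42).
- carrier: Loose brown wooden board 130 (x) x 100 (y) x 16 mm, about 0.35 kg, 1.5 mm side play. Origin: centre of its underside; x as the fixture's. Four feet 8 mm wide, 7 high: front pair at x 45, y +-42.5 on the outer strips, rear pair at x -45, y +-28.5 on the inner. Riding: origin at fixture z 33, 100-140 mm short of the seat. Seated: z 26, top flush with the guides. Slides at about 2 to 6 N.
- push_edge (a point): Centre of the carrier's rear edge face (its -x end, 65 mm behind the carrier origin, 8 mm above the underside), the upright face 100 mm wide and 16 mm high to push on towards fixture +x.
- circuit: The small green circuit board with components screwed on top of the carrier, 46 (x) x 62 (y) x 11 mm; origin at the centre of its underside, 22 mm behind the carrier's centre (its near edge 20 mm from the carrier's rear edge, its far edge 64 mm from the front edge). Not to be touched.
- seat (a point): Where the carrier's origin must end: fixture x 45, y 0, z 26 mm. There the feet are in notches 13 mm long, 14 deep, cut across the inner strips (|y| 22-35) at fixture x 0 and the outer strips (|y| 36-49) at x 90; the notch walls stop any further push. The friction of a pushing finger may hold the rear edge up until the finger is drawn back.
- latch (a joint): Angle of the steel turn latch on an upright pivot at fixture x 137, y 0. 0 = arm points to fixture -y (to the robot); grows clockwise from above to the stop at 1.571 = arm points to fixture -x, over the seated board. Starts -0.2 to 0.15; about 0.4 N at the pin turns it; stays where left. Arm 65 mm long, 14 wide, fixture z 44.5-52.5: a riding carrier blocks it, a seated one clears by 2.5.
- latch_pin (a point): Middle height of the upright pin near the end of the latch arm, 55 mm from the pivot; the pin is 10 mm in diameter and stands from fixture z 52.5 to 75 mm (this point at z 64).
- tape: Black roll of tape, 62 x 59 x 19 mm, lying on the far side of the fixture. Bystander; origin under its centre.
- cutters: Cutters with red handles, 51 x 132 x 10 mm, lying on the robot's side of the fixture. Bystander; origin under its centre.
- battery: Battery, 15 x 50 x 15 mm, lying on the far side of the fixture. Bystander; origin under its centre.
Not all that is in view belongs to the job. There is more than one size of the carrier; the job needs the larger.

How it is judged:
By the outcome, as a careful person would: the job done as asked, in the order asked, and still so for the second after the job is handed in, with the robot touching nothing.
It also fails if it takes over 53 s, if anything falls off the work surface, if the arm or the gripper's body presses on something with over 40 N, if the wrist force passes 120 N, or if a joint passes its speed limit or range.

### The arm

A 6-joint arm with a two-finger parallel gripper is mounted at the origin on a cart in front of the work surface, level with it; the furniture and walls round the work are solid. World frame = base frame: x ahead of the robot, y to its left, z up, the work surface at z = 0. Lengths are in m, angles in rad, forces in N, time in s.
With the tool pointing down it reaches from about 0.35 to 0.775 m from the base axis. Payload 5.5 kg.
Tool frame: the origin (TCP) lies midway between the tips of the shut fingers; the grasp point (between the pads) lies 19 mm behind it (pinch_z is the distance from the TCP to the grasp point, in m); z points along the fingers, x is the direction in which the jaws open and shut, and the axes are right-handed (so a half turn about z gives the same grasp; the last joint's range is limited). The gripper opens to 85 mm and grips with 20 to 120 N. Pads are 22 mm wide; open, the fingers measure 114 mm over their backs; the gripper's body (76 mm by 85 mm) begins 54 mm behind the grasp point. The pads swing forward as they close: fully open they stand 13 mm farther back than shut.
Start: joints at [1.205, 0.313, 0.046, 1.304, 0, 1.431], TCP at [0.129, 0.56, 0.231] pointing down, gripper open.
Joint ranges: [-2.76, 2.76], [-0.86, 1.69], [-1.03, 1.26], [-2.2, 2.34], [-1.47, 1.5], [-3.14, 3.14]. Speed limits (rad/s): [2.57, 2.57, 3.14, 3.14, 3.14, 3.14].

### API

Orientations are given as a unit quaternion [w, x, y, z].
In Python, from workcell import get_state, read_camera, camera_info, hand_in, trace, pinch_z gives the robot as it stands. The module is installed in compiled form; this text tells all that it offers.
- The arm moves only by the tool arm_command, never from a script. Its argument "steps" is text: rows parted by semicolons, each of 4 numbers parted by spaces: the shift along the world's x, y, z in mm, then the turn about the world's z in rad. In form: tx ty tz spin; .... A call has 1 to 20 rows; each row is the pose to reach, as a shift and turn from the pose measured when the call began; what a row does not reach only later rows make up. A row lasts 1/8 s, in which the tool goes at most 62.5 mm and 10.7 degrees, less where a joint would pass 70% of its speed; a pose out of reach is approached as far as the arm can. A call with a gripper value outside its range is refused whole. "fingers" is the gripper command: -1 is shut, 1 is fully open, values between are in proportion, set as the call begins (left out, the last holds). The fingers move at their own pace and stop on an object; "newtons" is the grip in N (left out, the last holds). Time passes only in rows, so rows that repeat a pose let the fingers close. It gives the time, the measured TCP pose, the force and the opening at its end, in the units of the state.
- get_state(): the state, without advancing time (a new reading comes with each control period).
- read_camera(name): name is "scene" or "top"; returns the picture (480x640x3 uint8, red, green, blue); there is no depth.
- camera_info(name): a dict with "mtx" (3x3 intrinsics, pixels), "k1" (the pictures are not rectified: a ray, as slopes to the right and down, at radius r is drawn at 1 + k1 r^2 times it, then the intrinsics apply), "R" (3x3) and "t" (3): a world point X has camera coordinates R X + t. Camera axes: x right, y down, z forward; pixel columns grow to the right and rows downward; lengths in m; the calibration is good to about 2 mm. A picture is of the moment at which its call begins. camera_info takes no time and is no camera call.
- hand_in(): hands the job in, once; it reports no verdict.
Trained networks look in the newest picture that a camera, given by its name, has taken for a name from the list of things; names that differ only in an ending like _2 or _b are one class to them, and where a whole thing is asked for, a point or a joint stands for the part that bears it (a point fixed in the world has none). Each returns a list of dicts, best first, with "score" (0 to 1); they miss things now and then, are a little off and sometimes report something else, mostly with a low value. They report only what shows in the picture. A call takes as long as a camera call. They do not tell look-alikes from the thing itself.
- trace(camera, name): "mask" (480x640 bool, what is visible of it) and "box" ([left, top, width, height] in pixels, round what is visible of it).
The state is a dict: "clock": time; "joint_pos": joint angles; "qvel": joint speeds; "tau": joint torques, N m; "tcp_pos": TCP position; "orientation": TCP orientation; "wrist_force": force on the tool from outside, world axes, zero at the start; "ft_torque": the same for the moment, N m; "finger_gap": finger opening in m.
Only numpy, scipy, OpenCV 4.12 (cv2) and the standard library are available. Lean on these libraries where they do the work, as an engineer would, in place of code of your own. Each camera call takes 0.05 s, during which the arm holds its last target.

## Working session

There is one attempt and no reset: what is moved stays moved. The work goes in short steps, Python scripts to look and compute and a tool call to move; the robot and the scene stay as the last step left them, time stands still between calls to the robot, and variables do not carry over. Pictures are saved under pics/ and viewed, and the job is handed in when it is done.

Besides the shell and the picture viewer there is one more tool, called after "Call:" by a JSON object that holds its "api" and its "payload", one argument or row to a line. arm_command: Moves the arm, as the interface text tells. Its arguments: {"type":"object","properties":{"steps":{"type":"string"},"fingers":{"type":"number"},"newtons":{"type":"number"}},"required":["steps"]}

```bash
mkdir -p pics; python3 - <<'E'
from workcell import *
import cv2
s=get_state()
for k,v in s.items(): print(k,v)
print(pinch_z)
for c in("scene","top"):
    i=read_camera(c); cv2.imwrite(f"pics/{c}0.png",i[:,:,::-1]); print(c,camera_info(c))
E
```

```text
clock 0.0
joint_pos [ 1.20539437e+00  3.14003190e-01  4.49676304e-02  1.30357386e+00
 -1.53013307e-05  1.43121599e+00]
qvel [-1.87780030e-04 -2.78285480e-03 -1.74522514e-04 -7.82333708e-05
  8.47317150e-04 -2.47445063e-04]
tau [ 1.29867320e-03 -4.80627608e+01  2.98533136e+01  1.94383529e-02
 -3.15088591e-04  2.32055612e-06]
tcp_pos [0.128567   0.55992327 0.23040263]
orientation [ 4.67151313e-04  7.82274303e-01  6.22933458e-01 -7.76952678e-04]
wrist_force [0.58435183 0.0639061  0.06409854]
ft_torque [0.0320052  0.02946369 0.01994976]
finger_gap 0.08543742554453684
0.0187
scene {'mtx': array([[613.73466129,   0.        , 314.83404412],
       [  0.        , 613.73466129, 238.97890168],
       [  0.        ,   0.        ,   1.        ]]), 'k1': -0.13967577326758276, 'R': array([[ 0.78647104, -0.61757757, -0.00782568],
       [-0.40263989, -0.50306247, -0.76472823],
       [ 0.4683422 ,  0.60458754, -0.64430543]]), 't': array([-0.38725702,  0.25643835,  0.76346349])}
top {'mtx': array([[438.34235244,   0.        , 323.5598391 ],
       [  0.        , 438.34235244, 251.3123055 ],
       [  0.        ,   0.        ,   1.        ]]), 'k1': -0.061201766991874754, 'R': array([[ 0.02302016, -0.99973275,  0.00212227],
       [-0.98485312, -0.02304236, -0.17185279],
       [ 0.17185577,  0.00186595, -0.98512035]]), 't': array([0.00260884, 0.50827201, 0.82899302])}
```

View pics/scene0.png

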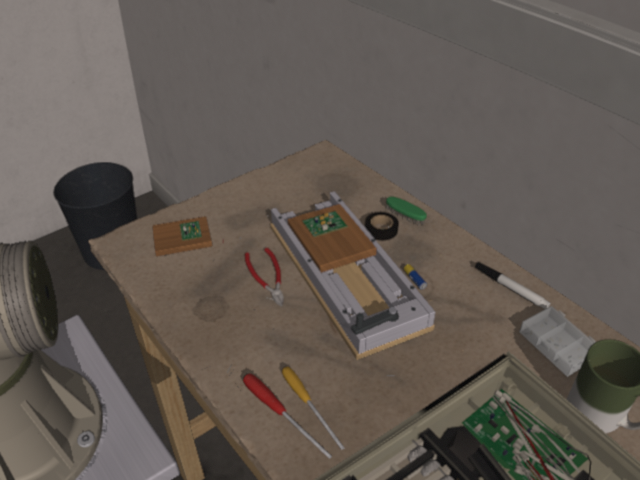

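View pics/top0.png

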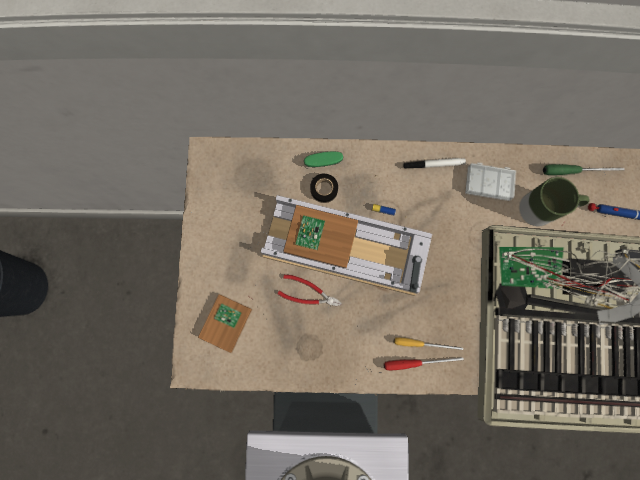

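The carrier on the fixture at top (321,236) is the larger board. The loose one at (225,322) is the small look-alike. I'll enlarge both to confirm.

```bash
python3 - <<'E'
from workcell import *
import cv2,numpy as np
i=read_camera("top"); s=read_camera("scene")
np.save("top0.npy",i);np.save("scene0.npy",s)
a=cv2.resize(i[180:310,245:445,::-1],None,fx=4,fy=4,interpolation=cv2.INTER_CUBIC)
cv2.imwrite("pics/a.png",a)
b=cv2.resize(s[180:365,255:445,::-1],None,fx=3.2,fy=3.2,interpolation=cv2.INTER_CUBIC)
cv2.imwrite("pics/b.png",b)
for c in("top","scene"):
  for n in("fixture","carrier","circuit","latch","latch_pin"):
    for r in trace(c,n)[:3]:
        ys,xs=np.nonzero(r["mask"]); print(c,n,round(r["score"],2),r["box"],xs.mean().round(1),ys.mean().round(1),len(xs))
        np.save(f"m_{c}_{n}.npy",r["mask"]) if r is not None else 0
E
```

```text
top fixture 0.9 [260.2, 196.6, 172.2, 98.3] 360.5 249.9 6849
top carrier 0.9 [281.4, 203.3, 76.4, 62.3] 320.4 236.2 3204
top carrier 0.7 [197.9, 295.5, 53.7, 54.5] 224.5 323.3 1698
top carrier 0.32 [413.0, 259.4, 9.9, 30.8] 415.2 274.3 236
top circuit 0.58 [298.0, 216.5, 26.4, 35.2] 309.6 232.8 677
top circuit 0.56 [215.4, 301.6, 26.3, 24.1] 227.2 315.3 330
top circuit 0.28 [281.2, 204.2, 74.3, 62.7] 320.3 236.0 3293
top latch 0.69 [409.4, 257.3, 11.3, 33.3] 415.2 274.1 275
top latch_pin 0.72 [409.0, 258.3, 13.4, 34.6] 415.3 274.5 277
top latch_pin 0.16 [305.6, 171.2, 35.0, 32.2] 323.3 187.2 583
scene fixture 0.63 [268.9, 192.1, 164.7, 166.7] 360.5 292.0 10344
scene carrier 0.73 [287.9, 206.0, 90.7, 68.8] 331.2 237.0 3759
scene carrier 0.68 [152.4, 217.0, 58.9, 38.6] 181.4 235.9 1700
scene circuit 0.89 [181.2, 220.9, 18.6, 21.1] 190.0 230.0 351
scene circuit 0.65 [303.6, 211.6, 42.3, 25.8] 324.6 223.0 691
scene latch 0.93 [350.9, 308.6, 47.4, 25.2] 372.6 320.4 560
scene latch_pin 0.68 [352.3, 310.3, 46.0, 20.2] 373.2 320.1 583
```

View pics/a.png

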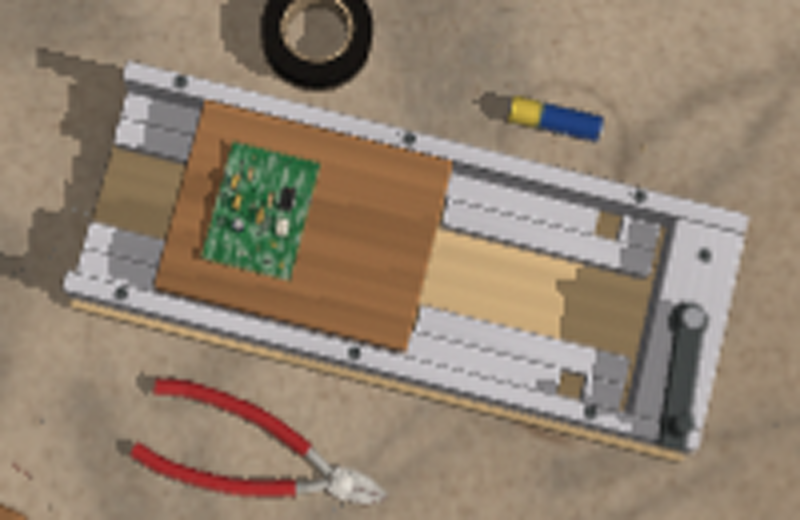

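View pics/b.png

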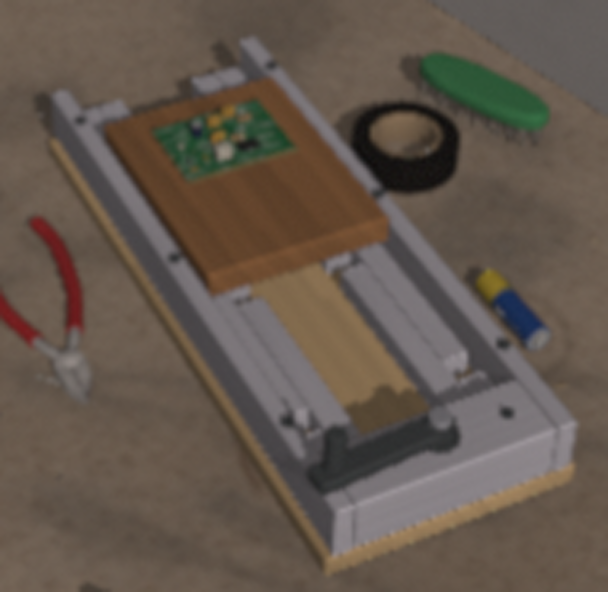

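```bash
cat > h.py <<'E'
from workcell import camera_info
import numpy as np, cv2
from scipy.optimize import least_squares
CI={c:camera_info(c) for c in("top","scene")}
def proj(c,X):
    d=CI[c]; rv,_=cv2.Rodrigues(np.array(d["R"]))
    p,_=cv2.projectPoints(np.asarray(X,float).reshape(-1,1,3),rv,np.array(d["t"]),d["mtx"],np.array([d["k1"],0,0,0]))
    return p.reshape(-1,2)
def at_z(c,uv,z):
    d=CI[c]; n=cv2.undistortPoints(np.asarray(uv,float).reshape(-1,1,2),d["mtx"],np.array([d["k1"],0,0,0])).reshape(-1,2)
    R=np.array(d["R"]);o=-R.T@d["t"]; r=np.c_[n,np.ones(len(n))]@R
    return o+r*((z-o[2])/r[:,2])[:,None]
def fx(p,L):
    c,s=np.cos(p[2]),np.sin(p[2]); L=np.asarray(L,float)
    return np.c_[p[0]+c*L[:,0]-s*L[:,1],p[1]+s*L[:,0]+c*L[:,1],L[:,2]]
def inv(p,W):
    c,s=np.cos(p[2]),np.sin(p[2]); d=W[:,:2]-p[:2]
    return np.c_[c*d[:,0]+s*d[:,1],-s*d[:,0]+c*d[:,1]]
E
python3 - <<'E'
from h import *
t=lambda l:(np.array(l)+.5)/4-.5+[245,180]
s=lambda l:(np.array(l)+.5)/3.2-.5+[255,180]
A=t([(128,62),(748,215),(692,450),(66,290)])
B=s([(249,38),(575,427),(335,512),(60,93)])
L=np.array([(-.170,.0615,.042),(.156,.0615,.042),(.156,-.0615,.042),(-.170,-.0615,.042)])
print(at_z("top",A,.042)); print(at_z("scene",B,.042))
f=lambda p,m=3:np.r_[(proj("top",fx(p,L))-A).ravel()*(m&1),(proj("scene",fx(p,L))-B).ravel()*(m>>1)]
for m in(1,2,3):
    r=least_squares(f,[.45,0,-1.8],args=(m,)); print(m,r.x,r.fun.round(1))
p=r.x; np.save("p.npy",p)
print("carrier",inv(p,at_z("top",t([(203,100),(452,160),(408,350),(156,290)]),.049))*1000)
print("pivot,pin",inv(p,at_z("top",t([(690,317),]),.056))*1000,inv(p,at_z("top",t([(680,425)]),.075))*1000)
print("scene pin",inv(p,at_z("scene",s([(334,433)]),.075))*1000)
print("scene carrier",inv(p,at_z("scene",s([(106,124),(268,82),(387,225),(210,275)]),.049))*1000)
E
```

```text
[[ 0.62278351  0.11304473  0.042     ]
 [ 0.55028903 -0.20292289  0.042     ]
 [ 0.431096   -0.17289607  0.042     ]
 [ 0.5038589   0.13904331  0.042     ]]
[[ 0.62377637  0.11561975  0.042     ]
 [ 0.54944862 -0.20431762  0.042     ]
 [ 0.43333552 -0.17413906  0.042     ]
 [ 0.51185279  0.14031893  0.042     ]]
1 [ 0.52551384 -0.03771692 -1.79871712] [-0.4 -0.5  0.3  0.1  1.5  0.4 -1.4 -0.1  0.   0.  -0.  -0.  -0.   0.
 -0.   0. ]
2 [ 0.52823236 -0.03734454 -1.80651124] [-0.  -0.   0.  -0.   0.  -0.  -0.  -0.   2.4 -0.3  0.6 -1.1 -0.5  0.7
 -2.4  0.3]
3 [ 0.52692946 -0.03772933 -1.80276629] [-0.2 -1.5  0.4 -0.3  1.3 -0.  -1.3 -1.2  1.6  0.1  0.4 -0.7 -0.6  1.3
 -3.2  0.8]
carrier [[-125.39172952   47.04131883]
 [   3.67817231   48.55860067]
 [   5.70620708  -50.28660978]
 [-122.28449003  -52.73489009]]
pivot,pin [[135.73884676  -0.53402747]] [[139.15419145 -56.38758666]]
scene pin [[140.01844082 -54.18414248]]
scene carrier [[-125.79920453  -46.91298094]
 [-122.05064125   46.03959213]
 [   7.62888033   46.75650739]
 [   3.1348623   -47.45418762]]
```

Top crop: the fixture guide corners are at crop (128,62), (748,215), (692,450) and (66,290). The carrier is on the rails with its rear edge at fixture x ≈ -124. The latch is dark, with its pivot at (690,317) and pin at (680,425). The larger board is confirmed: it measures 130×100 mm and its circuit sits 20 mm from the rear edge. The tool's x axis is already parallel to the rails, so I'll shut the fingers and go behind the board.

Call:
{"api": "arm_command", "payload": {
  "steps": "40 -40 0 0;80 -80 0 0;120 -120 0 0;160 -160 0 0;200 -200 0 0;240 -240 0 0;280 -280 0 0;320 -320 0 0;360 -360 0 0;400 -400 0 0;436 -437 0 0;436 -437 0 0;436 -437 -30 0;436 -437 -60 0;436 -437 -90 0;436 -437 -90 0",
  "fingers": -1,
  "newtons": 40
}}

```text
clock: 2.7
tcp_pos: [0.562, 0.1241, 0.1392]
orientation: [-0.002, 0.782, 0.623, -0.002]
wrist_force: [0.5, -0.1, 1.3]
finger_gap: -0.0003
```

Call:
{"api": "arm_command", "payload": {
  "steps": "2 -1 -25 0;2 -1 -50 0;2 -1 -75 0;2 -1 -75 0"
}}

```text
clock: 3.2
tcp_pos: [0.5629, 0.1235, 0.064]
orientation: [-0.002, 0.782, 0.624, -0.003]
wrist_force: [-0.0, -0.2, 0.1]
finger_gap: -0.0001
```

```bash
python3 - <<'E'
from h import *; from workcell import *
p=np.load("p.npy"); s=get_state(); T=s["tcp_pos"]; print(T,inv(p,T[None])*1000)
i=read_camera("top");j=read_camera("scene")
a=cv2.resize(i[170:310,245:445,::-1],None,fx=2,fy=2);b=cv2.resize(j[140:365,245:445,::-1],None,fx=2,fy=2)
o=np.zeros((450,800,3),np.uint8);o[:280,:400]=a;o[:450,400:]=b;cv2.imwrite("pics/c.png",o)
E
```

```text
[0.56293316 0.12349764 0.06397791] [[-165.18564587   -2.02593983]]
```

View pics/c.png

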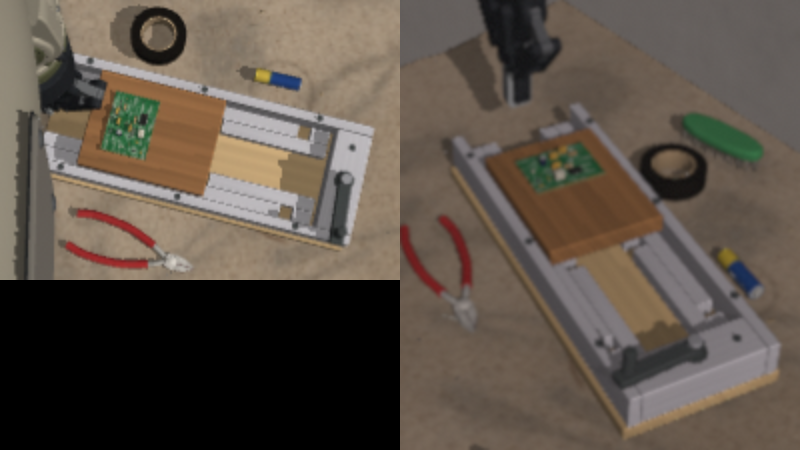

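The fingertip stands behind the board's rear edge, on its centre line and clear of it. I'll go down and advance until it makes contact.

Call:
{"api": "arm_command", "payload": {
  "steps": "2 0 -12 0;2 0 -24 0;2 0 -32 0;2 0 -32 0;1 -5 -32 0;0 -10 -32 0;-2 -15 -32 0;-3 -20 -32 0;-4 -25 -32 0;-5 -29 -32 0;-5 -29 -32 0"
}}

```text
clock: 4.68
tcp_pos: [0.5597, 0.0941, 0.0339]
orientation: [-0.001, 0.782, 0.623, -0.002]
wrist_force: [0.7, 0.0, -0.1]
finger_gap: -0.0003
```

Call:
{"api": "arm_command", "payload": {
  "steps": "-1 -5 -1 0;-2 -9 -1 0;-3 -13 -1 0;-4 -17 -1 0;-5 -21 -1 0;-6 -25 -1 0"
}}

```text
clock: 5.42
tcp_pos: [0.5537, 0.0689, 0.033]
orientation: [-0.001, 0.782, 0.623, -0.001]
wrist_force: [2.0, 3.7, 1.2]
finger_gap: 0.0003
```

```bash
cat > look.py <<'E'
from h import *; from workcell import *
import sys
p=np.load("p.npy"); s=get_state(); T=s["tcp_pos"]; print(s["clock"],T,inv(p,T[None])*1000,s["wrist_force"])
i=read_camera("top");j=read_camera("scene")
a=cv2.resize(i[170:310,245:445,::-1],None,fx=2,fy=2);b=cv2.resize(j[140:365,245:445,::-1],None,fx=2,fy=2)
o=np.zeros((450,800,3),np.uint8);o[:280,:400]=a;o[:450,400:]=b;cv2.imwrite(f"pics/{sys.argv[1]}.png",o)
E
python3 look.py d
```

```text
5.425 [0.5537229  0.06891746 0.03297128] [[-109.94998347    1.55820571]] [1.9509312  3.6723366  1.19551995]
```

View pics/d.png

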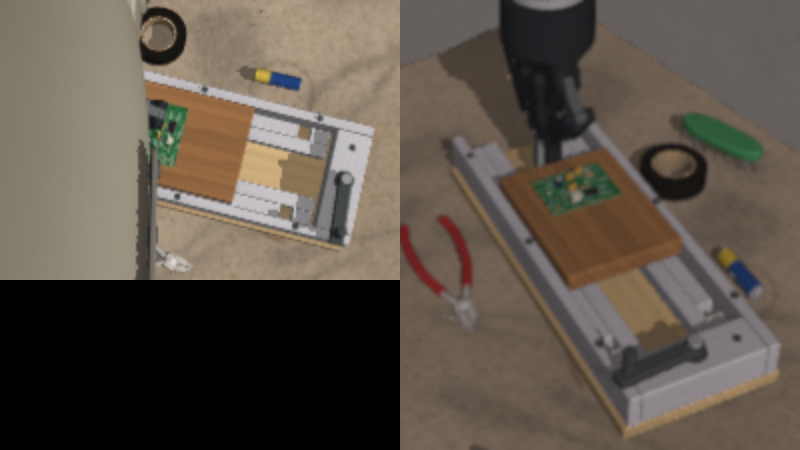

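```bash
python3 - <<'E'
from h import *
p=np.load("p.npy")
q=(np.array([(253.,107),(235,203)])+.5)/2-.5+[245,170]
print(inv(p,at_z("top",q,.049))*1000)
E
```

```text
[[ 31.91381766  48.23184554]
 [ 37.44227577 -50.47023597]]
```

Call:
{"api": "arm_command", "payload": {
  "steps": "-1 -5 0 0;-2 -10 0 0;-4 -15 0 0;-5 -20 0 0;-6 -25 0 0;-7 -30 0 0;-9 -35 0 0;-10 -40 0 0;-11 -45 0 0;-12 -50 0 0;-13 -54 0 0;-14 -58 0 0;-15 -61 0 0;-15 -62 0 0"
}}

```text
clock: 7.28
tcp_pos: [0.538, 0.0059, 0.0326]
orientation: [-0.001, 0.782, 0.623, -0.002]
wrist_force: [0.5, 1.2, -0.2]
finger_gap: -0.0004
```

```bash
python3 look.py e
```

```text
7.275 [0.53795009 0.00593374 0.03262162] [[-45.02716368   0.68752108]] [ 0.53408191  1.1714663  -0.2025803 ]
```

View pics/e.png

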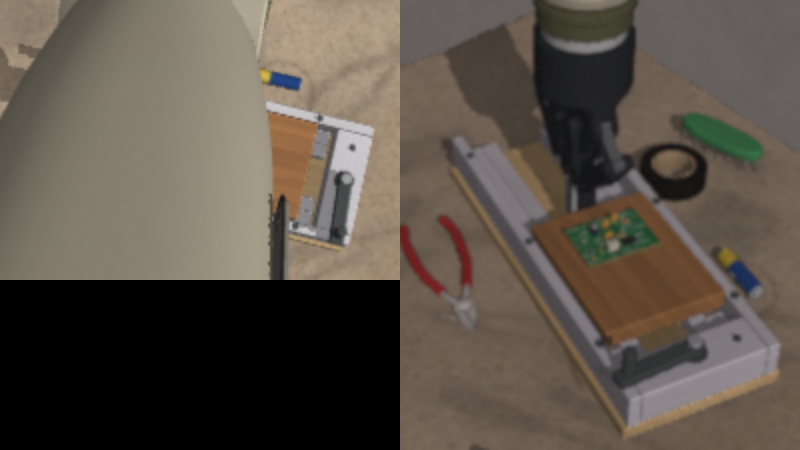

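Call:
{"api": "arm_command", "payload": {
  "steps": "0 -2 0 0;-1 -3 0 0;-1 -5 0 0;-1 -6 0 0;-2 -7 0 0;-2 -8 0 0;-2 -8 0 0"
}}

```text
clock: 8.25
tcp_pos: [0.536, -0.0023, 0.0326]
orientation: [-0.001, 0.782, 0.623, -0.003]
wrist_force: [1.1, -0.6, -0.6]
finger_gap: 0.0002
```

```bash
python3 look.py f
```

```text
8.25 [ 0.53595748 -0.00226425  0.03259628] [[-36.5906644    0.63296325]] [ 1.11064125 -0.64740293 -0.5686151 ]
```

View pics/f.png

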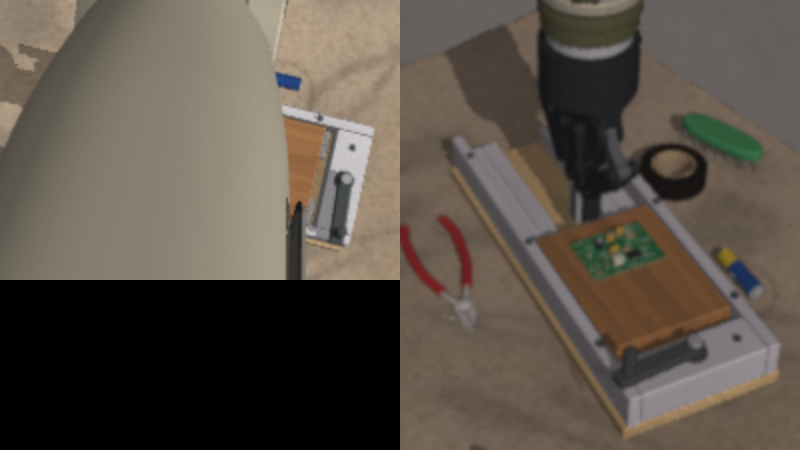

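```bash
cat > zoom.py <<'E'
from workcell import *
import cv2,sys
j=read_camera("scene"); cv2.imwrite(f"pics/{sys.argv[1]}.png",cv2.resize(j[225:365,290:450,::-1],None,fx=4,fy=4,interpolation=cv2.INTER_CUBIC))
E
python3 zoom.py g
```

```text
(no output)
```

View pics/g.png

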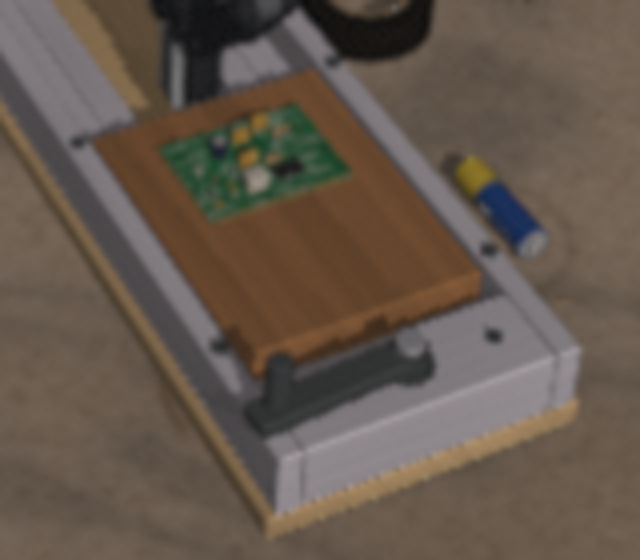

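The board's front edge still shows its full face above the guides, so it isn't seated yet. I'll continue in 1 mm steps.

Call:
{"api": "arm_command", "payload": {
  "steps": "0 -1 0 0;-1 -2 0 0;-1 -3 0 0;-1 -4 0 0;-1 -4 0 0"
}}

```text
clock: 9.02
tcp_pos: [0.535, -0.0061, 0.0326]
orientation: [-0.001, 0.782, 0.623, -0.003]
wrist_force: [0.3, 1.6, -0.0]
finger_gap: 0.0002
```

```bash
python3 zoom.py g2
```

```text
(no output)
```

View pics/g2.png

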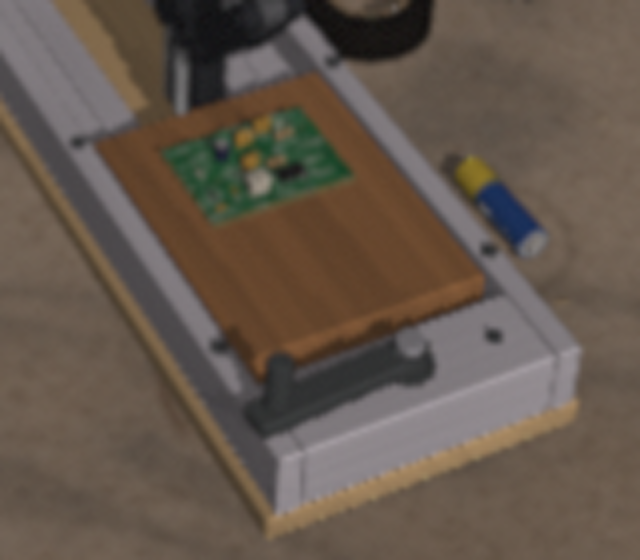

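```bash
cat > ov.py <<'E'
from h import *; from workcell import *
import sys
p=np.load("p.npy"); j=read_camera("scene")[:,:,::-1]; 
z=cv2.resize(j[225:365,290:450],None,fx=4,fy=4,interpolation=cv2.INTER_CUBIC)
def box(x0,x1,y,z0,z1,col):
    P=proj("scene",fx(p,[(a/1e3,b/1e3,c/1e3) for c in(z0,z1) for a,b in((x0,-y),(x1,-y),(x1,y),(x0,y))]))
    P=((P-[290,225]+.5)*4-.5)
    for q in (P[4:],P[[0,1,5,4]],P[[1,2,6,5]]): cv2.polylines(z,[q.round().astype(int)],True,col,1)
for a in sys.argv[2:]:
    x,zz=map(float,a.split(","));box(x-65,x+65,50,zz,zz+16,(0,255,255) if zz>30 else (255,0,255))
cv2.imwrite(f"pics/{sys.argv[1]}.png",z)
E
python3 ov.py o1 45,26 43,33
```

```text
(no output)
```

View pics/o1.png

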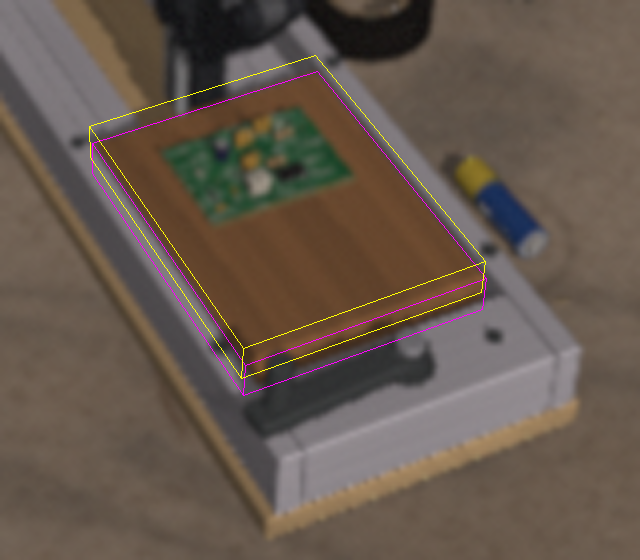

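The overlay fits the seated box (z 26). I'll draw the finger back and check with a clear view.

Call:
{"api": "arm_command", "payload": {
  "steps": "2 8 0 0;4 18 0 0;6 28 0 0;7 30 30 0;7 30 70 0;7 30 110 0;-40 30 140 0;-90 20 140 0;-140 0 140 0;-150 -40 140 0;-150 -90 140 0;-150 -140 140 0;-150 -190 140 0;-150 -220 140 0;-150 -220 140 0"
}}

```text
clock: 11.0
tcp_pos: [0.3853, -0.2277, 0.1726]
orientation: [-0.001, 0.783, 0.622, -0.003]
wrist_force: [0.7, 0.8, -0.1]
finger_gap: 0.0001
```

```bash
python3 look.py k;python3 ov.py o2 45,26
```

```text
11.0 [ 0.38532201 -0.22772624  0.17256034] [[217.46278805 -94.13517067]] [ 0.70000222  0.75211642 -0.13565013]
```

View pics/k.png

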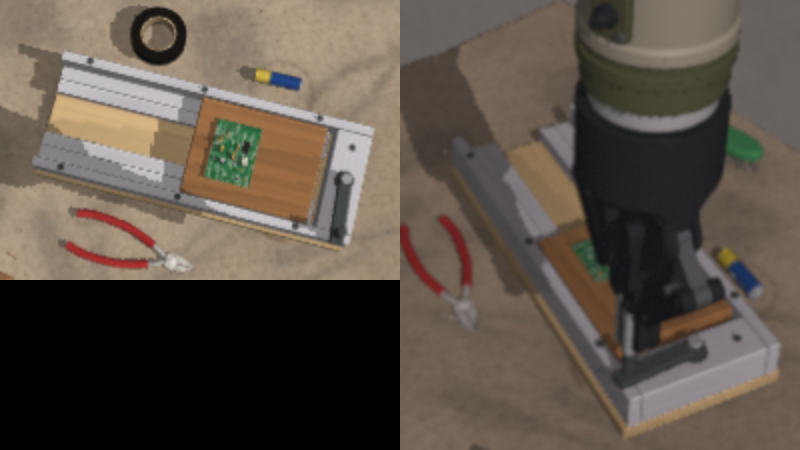

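View pics/o2.png

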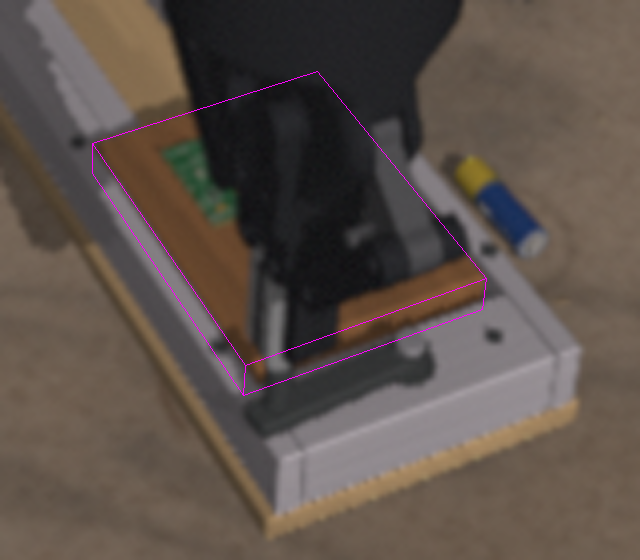

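```bash
cat > ovt.py <<'E'
from h import *; from workcell import *
import sys
p=np.load("p.npy"); j=read_camera("top")[:,:,::-1]
z=cv2.resize(j[205:300,325:440],None,fx=6,fy=6,interpolation=cv2.INTER_CUBIC)
cv2.imwrite(f"pics/{sys.argv[1]}.png",z)
E
python3 ovt.py t1
python3 - <<'E'
from workcell import *
for r in trace("top","carrier")[:1]: print(r["score"],r["box"])
E
```

```text
0.96 [333.7, 218.6, 73.1, 62.6]
```

View pics/t1.png

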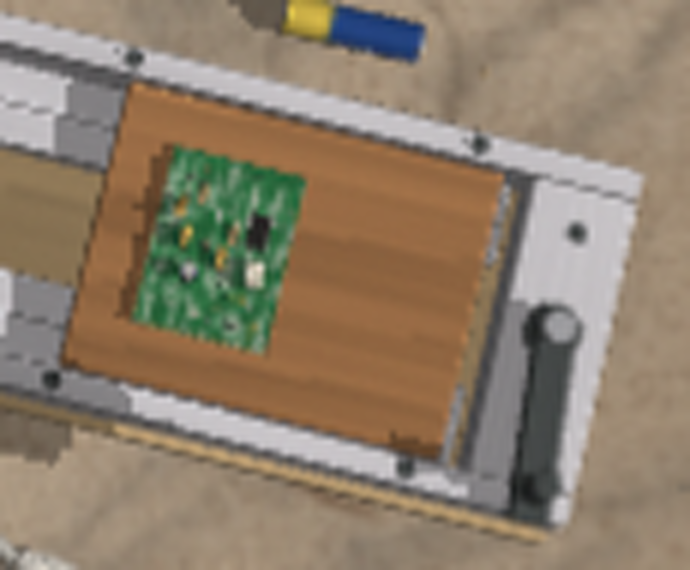

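```bash
python3 - <<'E'
from h import *
p=np.load("p.npy")
q=(np.array([(133.,82),(506,177),(440,458),(63,367)])+.5)/6-.5+[325,205]
for z in(.042,.049):
    W=inv(p,at_z("top",q,z))*1000; print(z,W.round(1).tolist(),[np.linalg.norm(W[i]-W[(i+1)%4]).round(1) for i in range(4)])
# refs: guide/block edge: block rear top edge corners
q=(np.array([(531,180),(641,172),(566,528)])+.5)/6-.5+[325,205]
print((inv(p,at_z("top",q,.042))*1000).round(1).tolist())
q=(np.array([(558,325),(538,488)])+.5)/6-.5+[325,205]
print((inv(p,at_z("top",q[:1],.06))*1000).round(1),(inv(p,at_z("top",q[1:],.075))*1000).round(1))
E
```

```text
0.042 [[-18.2, 47.6], [111.1, 47.6], [110.8, -50.4], [-17.0, -52.4]] [np.float64(129.3), np.float64(97.9), np.float64(127.8), np.float64(100.0)]
0.049 [[-18.1, 45.8], [110.1, 45.8], [109.8, -51.4], [-17.0, -53.4]] [np.float64(128.3), np.float64(97.1), np.float64(126.8), np.float64(99.2)]
[[119.5, 48.7], [154.9, 60.9], [156.3, -62.4]]
[[135.9  -0.9]] [[138.5 -56.6]]
```

Call:
{"api": "arm_command", "payload": {
  "steps": "-20 30 40 0;-40 60 80 0;-50 110 120 0;-50 160 150 0;-50 210 150 0;-50 260 150 0;-50 310 150 0;-50 340 150 0;-50 340 150 0"
}}

```text
clock: 12.38
tcp_pos: [0.334, 0.1174, 0.3226]
orientation: [-0.001, 0.78, 0.626, -0.002]
wrist_force: [-1.1, 0.3, 0.5]
finger_gap: -0.0001
```

```bash
python3 ov.py o3 45,26; python3 zoom.py g3
```

```text
(no output)
```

View pics/o3.png

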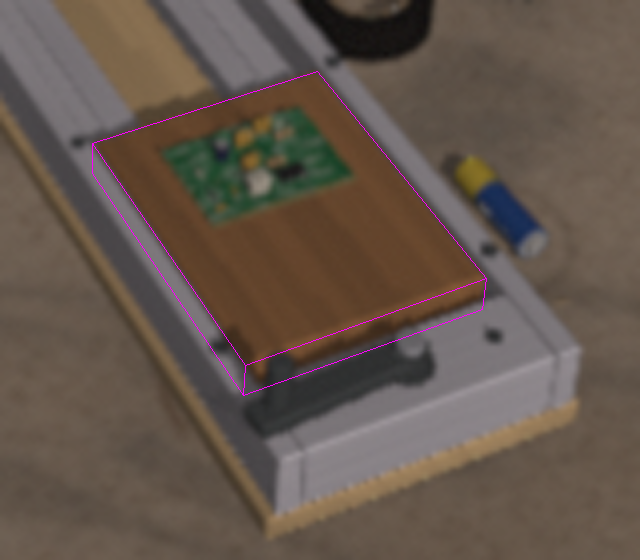

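View pics/g3.png

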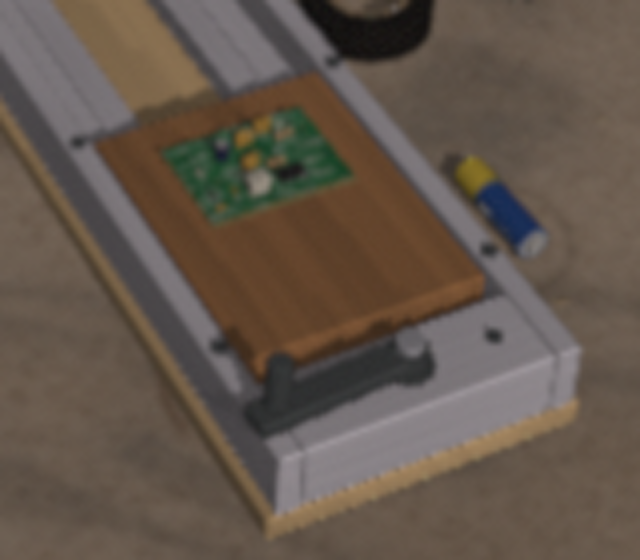

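The picture shows the board top flush with the guides, fitting the z 26 overlay at its corners (94,144), (317,72) and (485,280). Nothing changed after the finger withdrew, so it's seated. Next is the far (+x) side of the latch pin.

Call:
{"api": "arm_command", "payload": {
  "steps": "10 -45 0 0;30 -95 0 0;50 -145 0 0;65 -195 -20 0;80 -245 -60 0;95 -290 -100 0;99 -311 -140 0;99 -311 -180 0;99 -311 -220 0;99 -311 -250 0;99 -311 -262 0;99 -311 -262 0"
}}

```text
clock: 13.98
tcp_pos: [0.4327, -0.1957, 0.0604]
orientation: [-0.002, 0.781, 0.624, -0.003]
wrist_force: [0.5, -0.4, 0.7]
finger_gap: -0.0002
```

```bash
python3 look.py l;python3 ovt.py t2; python3 - <<'E'
from h import *; from workcell import *
p=np.load("p.npy");T=get_state()["tcp_pos"]
piv=np.array([.137,0])
for k in range(0,10):
    th=np.deg2rad(10*k)
    pin=piv+.055*np.array([-np.sin(th),-np.cos(th)])
    # fixed-orientation box half .0145 x .011: distance along tangent
    t=np.array([np.cos(th),-np.sin(th)])
    d=.005+min(.0145/max(t[0],1e-6),.011/max(-t[1],1e-6),9)
    q=pin+d*t
    w=fx(p,[(q[0],q[1],.06)])[0]; print(10*k,(q*1e3).round(1),((w-T)*1000).round(1))
E
```

```text
13.975 [ 0.4326873  -0.19567042  0.06039866] [[175.37651814 -55.40802841]] [ 0.47155415 -0.41363134  0.72329798]
0 [156.5 -55. ] [ 3.2 18.8 -2. ]
10 [146.9 -57.6] [ 2.9 28.7 -2. ]
20 [137.4 -58.7] [ 4.  38.2 -2. ]
30 [128.3 -58.5] [ 6.2 47.  -2. ]
40 [118.6 -56.3] [10.6 56.  -2. ]
50 [107.3 -50.2] [19.2 65.5 -2. ]
60 [ 98.2 -42.8] [28.4 72.7 -2. ]
70 [ 91.  -34.5] [38.2 77.8 -2. ]
80 [ 85.6 -25.5] [48.2 80.9 -2. ]
90 [ 82. -16.] [58.3 82.3 -2. ]
```

View pics/l.png

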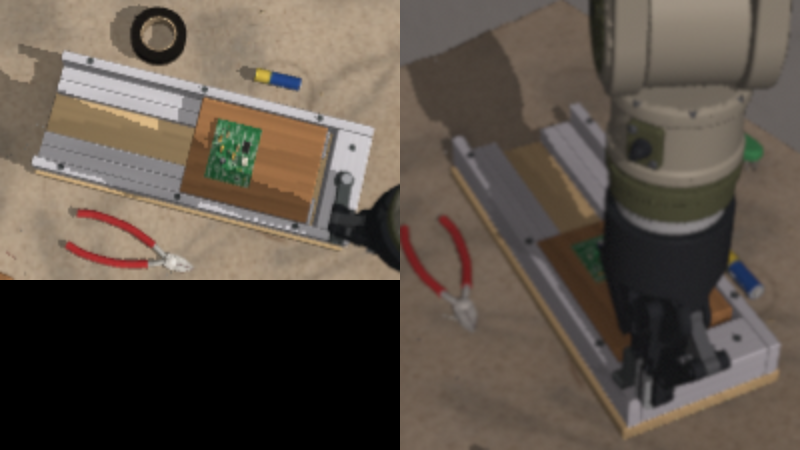

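Call:
{"api": "arm_command", "payload": {
  "steps": "2 5 0 0;3 10 0 0;3 15 0 0;3 20 0 0;3 25 0 0;3 30 0 0;4 34 0 0;4 38 0 0;5 43 0 0;6 47 0 0;8 51 0 0;11 56 0 0;15 61 0 0;19 65 0 0;24 69 0 0;28 73 0 0;28 73 0 0"
}}

```text
clock: 16.25
tcp_pos: [0.4625, -0.1227, 0.0619]
orientation: [0.0, 0.781, 0.625, -0.002]
wrist_force: [0.5, -0.8, 0.2]
finger_gap: 0.0
```

```bash
python3 look.py m;python3 ovt.py t2
```

```text
16.25 [ 0.4625283  -0.12273974  0.06189028] [[ 97.53894997 -43.13271465]] [ 0.52390611 -0.80758209  0.18235202]
```

View pics/m.png

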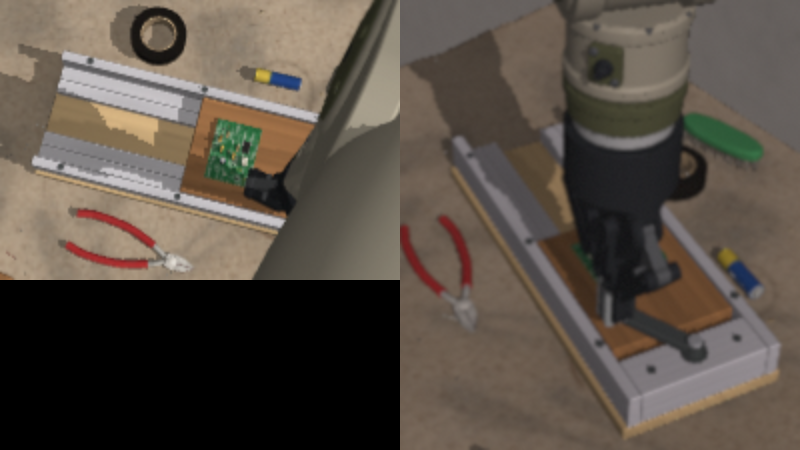

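View pics/t2.png

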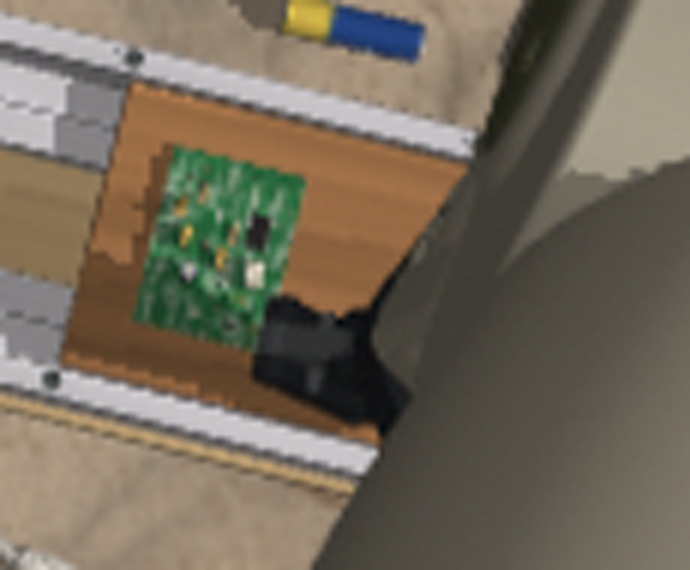

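Call:
{"api": "arm_command", "payload": {
  "steps": "5 3 -1 0;10 5 -1 0;15 7 -1 0;19 8 -1 0;23 9 -1 0;26 9 -1 0;28 9 -1 0;28 9 -1 0"
}}

```text
clock: 17.4
tcp_pos: [0.4904, -0.1141, 0.0609]
orientation: [0.0, 0.781, 0.624, -0.002]
wrist_force: [0.2, -0.3, -0.4]
finger_gap: -0.0
```

```bash
python3 look.py n;python3 zoom.py n2
```

```text
17.4 [ 0.49037482 -0.11413375  0.0609067 ] [[ 82.76169486 -18.01053   ]] [ 0.17915488 -0.31723194 -0.40486352]
```

View pics/n2.png

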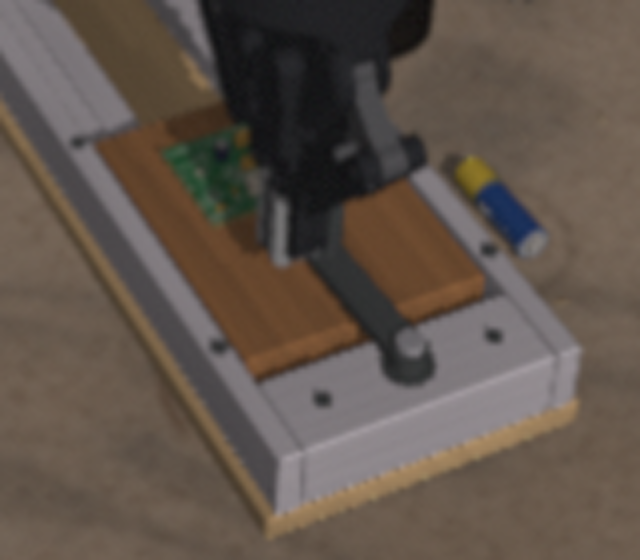

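Call:
{"api": "arm_command", "payload": {
  "steps": "1 0 0 0;2 0 0 0;3 -1 0 0;3 -1 0 0"
}}

```text
clock: 18.05
tcp_pos: [0.4929, -0.1149, 0.0608]
orientation: [-0.0, 0.781, 0.624, -0.002]
wrist_force: [-0.2, 2.3, -0.5]
finger_gap: 0.0002
```

Call:
{"api": "arm_command", "payload": {
  "steps": "1 0 0 0;2 0 0 0;2 0 0 0"
}}

```text
clock: 18.42
tcp_pos: [0.4933, -0.1148, 0.0606]
orientation: [-0.001, 0.781, 0.624, -0.004]
wrist_force: [-6.3, 0.5, 3.6]
finger_gap: 0.0002
```

A reaction of 6.3 N, and the tip stopped short of its target, so the latch is on its stop. I'll back off and check.

Call:
{"api": "arm_command", "payload": {
  "steps": "-5 1 0 0;-12 3 0 0;-20 5 0 0;-25 6 10 0;-30 7 40 0;-40 8 80 0;-60 20 120 0;-90 60 160 0;-110 110 200 0;-130 160 240 0;-150 220 260 0;-160 240 260 0;-160 240 260 0"
}}

```text
clock: 20.05
tcp_pos: [0.3323, 0.1269, 0.3221]
orientation: [-0.001, 0.78, 0.626, -0.002]
wrist_force: [1.5, 0.2, -0.1]
finger_gap: 0.0005
```

```bash
python3 look.py r; python3 ov.py r2 45,26;python3 ovt.py r3
```

```text
20.05 [0.33230867 0.12694192 0.32207839] [[-115.51821887 -227.26507066]] [ 1.47334021  0.21064462 -0.08407814]
```

View pics/r.png

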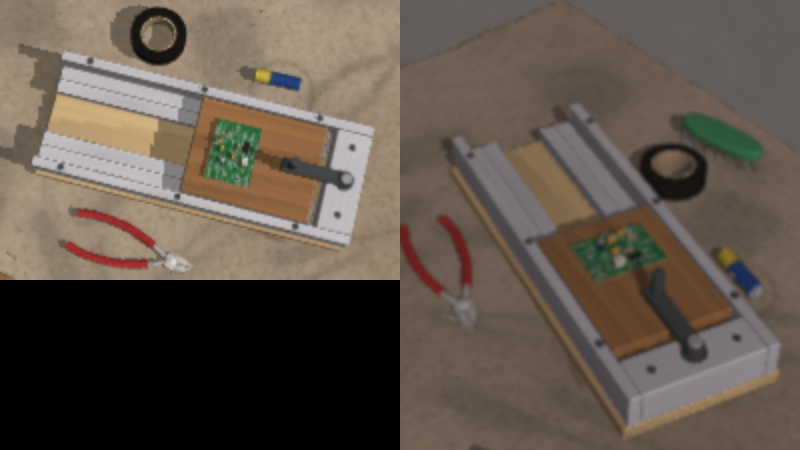

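View pics/r2.png

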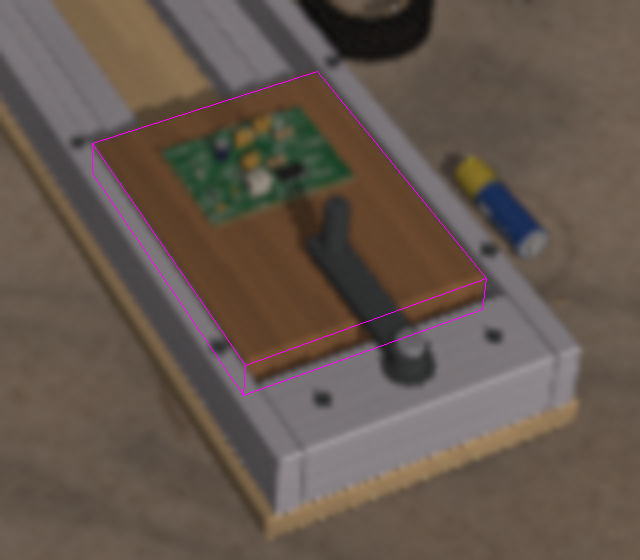

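View pics/r3.png

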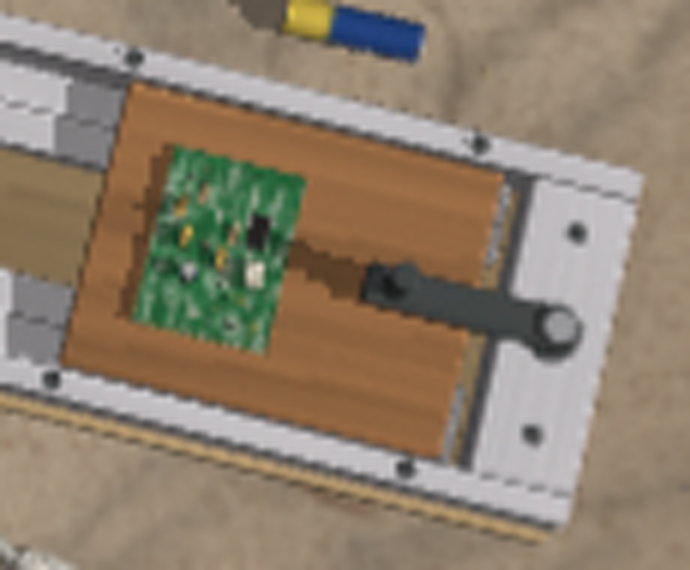

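```bash
python3 - <<'E'
from h import *
p=np.load("p.npy")
f=lambda q,z:(inv(p,at_z("top",(np.array([q],float)+.5)/6-.5+[325,205],z))*1000)[0]
P=f((558,327),.058);print("pivot",P)
for n,q,z in(("pin top",(404,275),.075),("arm end",(370,284),.0525)):
    X=f(q,z);d=X-P;print(n,X,np.arctan2(-d[0],-d[1]))
E
```

```text
pivot [136.3584959   -1.12358572]
pin top [81.71191956 -0.6708659 ] 1.5790806419913723
arm end [74.02968204 -1.67954942] 1.5618767128788247
```

Latch angle is about 1.57 ± 0.01, on its stop. The board is seated, the hand is clear and the bystanders haven't moved, so I'll hand in.

```bash
python3 -c "
from workcell import *
print(hand_in())"
```

```text
the job is handed in; nothing more can be done
None
```

The carrier is seated in the notches and the latch lies across it on its stop. I handed the job in at about 20 s of the 53 s allowed.

- **Carrier:** I pushed the larger board along the rails with the shut fingertips, at about 4 N, until it dropped. After the finger withdrew, its outline fitted the seated height (top flush with the guides) in the scene picture. From the top camera its centre was at fixture x ≈ 46–47 mm. The seat is 45 mm, so that is within the notch play and my roughly 2 mm measurement error.
- **Latch:** I pushed the pin round its arc until it met the stop, where the reaction was about 6 N. The final top picture gives 1.56–1.58 rad against the target of 1.571, pointing straight back along the rails.
- **Other things:** The tape, cutters and battery look unmoved in the last pictures. The finger stayed about 35 mm or more from the circuit, and the hand ended clear of everything.
- **Doubtful check:** While I was pushing, the scene picture did not show clearly when the board dropped. I settled that by comparing the seated overlay with the clear view after the finger was withdrawn. No other check disagreed.

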